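# Tap a copper plaque square on its stage and pin it

## Task

Tap the loose copper plaque gently along its long edges, alternately from opposite sides (the near edge first, then the far edge, and so on), until it lies square on the steel stage with its hole centred over the stage's hole, and take the fingers off it. Then lift the knobbed pin from its wooden stand, lower it through the plaque into the stage until you feel it bottom on the stop hidden in the hole, press it home for a moment with about 8 newtons, and let go. Slide the plaque, never lift it, and leave the other things on the bench where they are.

Things in the scene. Friction and masses are not known exactly. Their poses are not given: they have to be found in the camera images.
- mark (a point): Centre of the mouth of the round pin hole (14 mm across) in the stage's top face, where two scribed lines cross, 30 mm above the bench. An adjustable stop sits down the hole, 10 to 18 mm below the mouth, different each time and not measured. x points away from the robot, across the plaque; y along the plaque's length; z up.
- plaque_hole (a point): Centre (half-way up) of the loose oblong copper plaque lying on the stage: 96 mm wide (x), 170 mm long (y), 14 mm thick, semicircular ends, long edges at x = -48 (near) and +48 mm (far), straight over the middle 74 mm; central through hole 15 mm across. It is square when its axes are parallel to the mark's.
- pin_knob (a point): Centre of the knob (the grip) of the loose steel pin: knob 20 mm across, 44 mm high; below it a shank 12 mm across and 34 mm long, tapering to 8 mm over its last 8 mm. With the pin on the stop, the knob's centre is 38 to 46 mm above the mark (the knob stays clear of the plaque). Press it home with 5 to 15 N for half a second; more than 15 N does damage.
- stand: The pin's fixed wooden stand, 50 x 50 x 40 mm high, hole 14 mm; origin at the centre of its underside. It is left or right of the stage; a like block with four short punches is on the other side.
- plaque: The hollow-backed plaque again, origin at its underside. Starts up to 25 mm off along x and turned up to 0.3 rad. 0.3 to 0.6 kg, on four 1 mm feet; slides at 1 to 8 N, may bind on a guide; over 12 N from the fingers mars it. Pushed 30 mm off the middle of a long edge it turns as it slides: the point 30 mm to the other side of the middle moves some 0.4 to 0.6 times as far, the same way.
- stage: Fixed dark steel block, 220 (x) x 210 (y) x 30 mm high; origin at the centre of its underside, axes as the mark's. Two fixed guide strips, 14 mm wide, 100 mm long along x and 10 mm high, stand on it at y = +-93 mm and leave the plaque 1 mm play at either end along y: only its x and yaw need correcting.
- pin: The same pin, 80 g, origin at the tip of its shank (56 mm below the knob's centre), z up along it. It starts upright in the stand's hole, the knob's underside on the stand's top, and must rise 34 mm to come out.
- blank_a: Loose copper disc, 38 mm across and 5 mm thick, lying on the bench to the left; a bystander. Origin at its underside.
- blank_b: Loose copper disc, 48 mm across and 5 mm thick, lying on the bench to the right; a bystander. Origin at its underside.
- hammer: Chasing hammer, 240 mm long, lying beyond the stage; a bystander. Origin at its underside.
- scissors: Scissors, 150 mm long, lying at the right; a bystander. Origin at their underside.
There are look-alikes about, which are no part of the job. Of the things that look like the plaque, the middle-sized one is meant.

How it is judged:
By the outcome, as a careful person would: the job done as asked, in the order asked, and still so for the second after the job is handed in, with the robot touching nothing.
It also fails if it takes over 72 s, if anything falls off the work surface, if the arm or the gripper's body presses on something with over 40 N, if the wrist force passes 120 N, or if a joint passes its speed limit or range.

## Robot

A 6-joint arm with a two-finger parallel gripper is mounted at the origin on the work surface. World frame = base frame: x ahead of the robot, y to its left, z up, the work surface at z = 0. Lengths are in m, angles in rad, forces in N, time in s.
With the tool pointing down it reaches from about 0.3 to 0.75 m from the base axis. Payload 8.5 kg.
Tool frame: the origin (TCP) lies at the very end of the fingers, on their centre line; the grasp point (between the pads) lies 19 mm behind it; z points along the fingers, x is the direction in which the jaws open and shut, and the axes are right-handed (so a half turn about z gives the same grasp; the last joint's range is limited). The gripper opens to 85 mm and grips with 20 to 120 N. Pads are 22 mm wide; open, the fingers measure 114 mm over their backs; the gripper's body (76 mm by 85 mm) begins 54 mm behind the grasp point. The pads swing forward as they close: fully open they stand 13 mm farther back than shut.
Start: joints at [1.063, 0.381, 1.297, -0, 1.464, -0.215], TCP at [0.159, 0.527, 0.231] pointing down, gripper open.
Joint ranges: [-3.11, 3.11], [-0.89, 2.33], [0.22, 2.48], [-1.42, 4.56], [0.17, 2.85], [-2.88, 2.88]. Speed limits (rad/s): [2.39, 2.39, 3.14, 3.14, 3.14, 3.14].

## Interface

Orientations are given as a 3x3 rotation matrix whose columns are the frame's x, y, z axes.
In Python, from plant import manip, snapshot, workorder gives the robot as it stands. The module is installed in compiled form; this text tells all that it offers.
- The arm moves only by the tool servo_tool, never from a script. Its argument "deltas" is a list of rows, each a list of 3 entries, a list of its own where there are three numbers: the turn, a rotation vector about the tool's x, y, z in degrees, then the shift along the tool's x, y, z in mm, then the finger opening in mm, from 0 to 85.4. In form: [[[rx, ry, rz], [tx, ty, tz], hand], ...]. A call has exactly 5 rows; each row is the pose to reach, as a shift and turn from the pose measured when the call began, along the tool's axes at that moment; what a row does not reach only later rows make up. A row lasts 1/8 s, in which the tool goes at most 62.5 mm and 10.7 degrees, less where a joint would pass 70% of its speed; a pose out of reach is approached as far as the arm can. A call with a gripper value outside its range is refused whole. The fingers move at their own pace and stop on an object; the grip force is fixed at half the most. Time passes only in rows, so rows that repeat a pose let the fingers close, or fill a call up. It gives the time, the measured TCP pose, the force and the opening at its end, in the units of the state.
- manip.state(): the state, without advancing time (a new reading comes with each control period).
- snapshot(name): name is "scene" or "top" or "wrist"; returns a dict with "pixels" (384x512x3 uint8, blue, green, red), "fx", "fy", "cx", "cy" (pixels), "R" (3x3) and "t" (3): a world point X has camera coordinates R X + t. Camera axes: x right, y down, z forward; pixel columns grow to the right and rows downward; lengths in m; the calibration is good to about 2 mm. A picture is of the moment at which its call begins. There is no depth.
- workorder.sign_off(): hands the job in, once; it reports no verdict.
The state is a dict: "time": time; "joints": joint angles; "qvel": joint speeds; "effort": joint torques, N m; "position": TCP position; "orientation": TCP orientation; "contact_force": force on the tool from outside, world axes, zero at the start; "torque": the same for the moment, N m; "gripper_width": finger opening in m.
Only numpy, scipy, OpenCV 4.12 (cv2) and the standard library are available. Lean on these libraries where they do the work, as an engineer would, in place of code of your own. Each camera call takes 0.05 s, during which the arm holds its last target. There are 200 camera calls.

## Working session

There is one attempt and no reset: what is moved stays moved. The work goes in short steps, Python scripts to look and compute and a tool call to move; the robot and the scene stay as the last step left them, time stands still between calls to the robot, and variables do not carry over. Pictures are saved under pics/ and viewed, about 8 in all and at most 12, crops included, and the job is handed in when it is done.

Besides the shell and the picture viewer there is one more tool, called after "Call:" as a command line: name --argument value ..., lists and objects as JSON in quotes. servo_tool: Moves the arm, as the interface text tells. Its arguments: {"type":"object","properties":{"deltas":{"type":"array","items":{"type":"array"}}},"required":["deltas"]}

```bash
mkdir -p pics; cat > h.py <<'E'
import numpy as np, cv2
from plant import manip, snapshot, workorder
def shot(n,save=None):
    s=snapshot(n); s['im']=np.array(s['pixels']).copy()
    if save: cv2.imwrite('pics/'+save,s['im'])
    return s
def ray(s,u,v,z):
    R=np.array(s['R']);t=np.array(s['t']);c=-R.T@t
    d=R.T@np.array([(u-s['cx'])/s['fx'],(v-s['cy'])/s['fy'],1.])
    return c+d*(z-c[2])/d[2]
def proj(s,X):
    p=np.array(s['R'])@np.array(X)+np.array(s['t'])
    return np.array([s['fx']*p[0]/p[2]+s['cx'],s['fy']*p[1]/p[2]+s['cy']])
E
python3 - <<'E'
from h import *
import pickle
np.set_printoptions(precision=4,suppress=True)
a=shot('top','top0.png');b=shot('scene','scene0.png')
pickle.dump((a,b),open('s0.pkl','wb'))
for s in(a,b): print(s['fx'],s['cx'],s['cy'],-np.array(s['R']).T@np.array(s['t']));print(s['R'])
cv2.imwrite('pics/both.png',cv2.resize(np.vstack([a['im'],b['im']]),None,fx=.78,fy=.78))
print(manip.state())
E
```

```text
401.052455963307 255.9675129119731 188.94343431569683 [ 0.211  -0.0355  1.5895]
[[ 0.0014 -1.      0.0036]
 [-0.9831 -0.002  -0.1832]
 [ 0.1832 -0.0033 -0.9831]]
354.3269682829324 255.25611786212173 186.16053315197715 [ 1.1314 -0.1884  0.9136]
[[ 0.2256  0.9742  0.0028]
 [ 0.7744 -0.1776 -0.6073]
 [-0.5912  0.1391 -0.7944]]
{'time': 0.1, 'joints': array([ 1.0627,  0.3811,  1.2981, -0.    ,  1.4636, -0.2153]), 'qvel': array([ 0.0008, -0.0013, -0.0014, -0.0011, -0.0016,  0.0003]), 'effort': array([  0.0048, -44.9221, -23.1656,  -0.0001,   0.0036,   0.0001]), 'position': array([0.1586, 0.5264, 0.2308]), 'orientation': array([[ 0.2886,  0.9575, -0.0006],
       [ 0.9574, -0.2886, -0.0011],
       [-0.0012, -0.0002, -1.    ]]), 'contact_force': array([-0.1768,  0.2833, -0.1404]), 'torque': array([ 0.0223, -0.0242, -0.0117]), 'gripper_width': 0.08549154817091116}
```

View pics/top0.png

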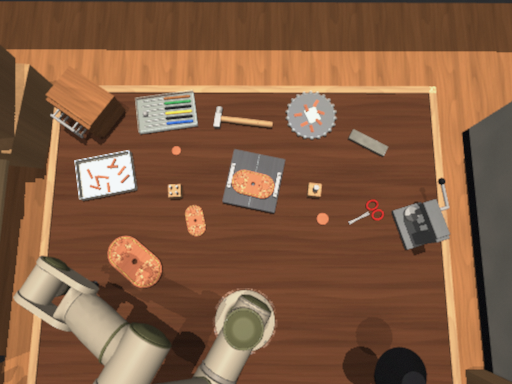

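View pics/scene0.png

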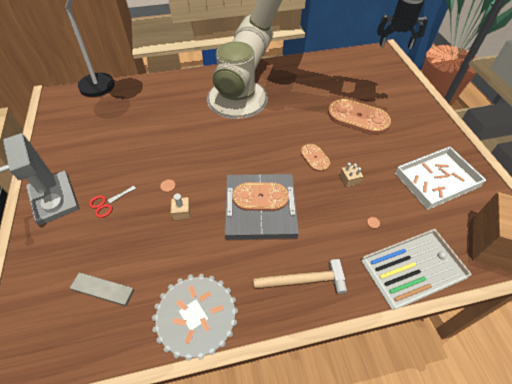

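Top view: the stage is at about (254,182) with the plaque on it at (253,184). The pinned stand is at (315,190) on the right, and the punch block at (174,191). I'll take rough positions first, then look from close by.

```bash
python3 - <<'E'
from h import *
import pickle
np.set_printoptions(precision=4,suppress=True)
a,b=pickle.load(open('s0.pkl','rb'))
im=a['im'];hsv=cv2.cvtColor(im,cv2.COLOR_BGR2HSV)
sub=np.zeros(im.shape[:2],np.uint8);sub[140:225,210:300]=1
# stage: low saturation gray
m=((hsv[...,1]<70)&(sub>0)).astype(np.uint8)
cop=((hsv[...,1]>120)&(hsv[...,2]>140)&(sub>0)).astype(np.uint8)
c=max(cv2.findContours(m|cop,0,2)[0],key=cv2.contourArea)
r=cv2.minAreaRect(c);bp=cv2.boxPoints(r)
P=np.array([ray(a,*p,.03) for p in bp]);print('stage',P.mean(0),P-P.mean(0))
c=max(cv2.findContours(cop,0,2)[0],key=cv2.contourArea)
r=cv2.minAreaRect(c);bp=cv2.boxPoints(r)
P=np.array([ray(a,*p,.045) for p in bp]);print('plaque',P.mean(0),P-P.mean(0))
print('knob a',ray(a,315.5,189,.062+.022), 'stand px rays', ray(a,315,190,.04), ray(b,180,209,.04),'knob b top centre',ray(b,179,197,.084))
E
```

```text
stage [ 0.5371 -0.0306  0.03  ] [[-0.0884  0.1251  0.    ]
 [ 0.1323  0.0834  0.    ]
 [ 0.0874 -0.1276  0.    ]
 [-0.1313 -0.0809  0.    ]]
plaque [ 0.5201 -0.0278  0.045 ] [[-0.0269  0.0919  0.    ]
 [ 0.0678  0.0699  0.    ]
 [ 0.0265 -0.0927  0.    ]
 [-0.0674 -0.0691  0.    ]]
knob a [ 0.4918 -0.268   0.084 ] stand px rays [ 0.496  -0.2728  0.04  ] [ 0.5144 -0.2713  0.04  ] knob b top centre [ 0.5032 -0.2658  0.084 ]
```

Call:
servo_tool --deltas '[[[0,0,-2],[-40,44,-10],0],[[0,0,-4],[-80,89,-20],0],[[0,0,-6],[-120,133,-30],0],[[0,0,-6],[-160,178,-40],0],[[0,0,-6],[-200,222,-45],0]]'

```text
time: 0.72
position: [0.3141, 0.2692, 0.2763]
orientation: [[0.187, 0.982, -0.0], [0.982, -0.187, -0.001], [-0.001, 0.0, -1.0]]
contact_force: [0.7, 0.1, -0.4]
gripper_width: -0.0
```

```bash
cat >> h.py <<'E'
def to(X,yaw=None):
    "tool-frame shift (mm) to world X; turn about tool z (deg) to bring tool x to world yaw"
    s=manip.state();R=s['orientation']
    print('t',s['time'],'pos',np.round(s['position'],4),'F',np.round(s['contact_force'],2),'w',round(s['gripper_width']*1e3,1))
    print('shift',np.round(R.T@(np.array(X)-s['position'])*1e3,1))
    if yaw is not None: print('rz',round(-np.degrees(yaw-np.arctan2(R[1,0],R[0,0])),2), 'tilt', np.round(np.degrees([R[0,2],R[1,2]]),2))
E
python3 - <<'E'
from h import *
to([.5,-.03,.28],np.pi/2-.187)
s=snapshot('wrist');c=-s['R'].T@s['t'];q=manip.state();print(s['fx'],'cam in tool',q['orientation'].T@(c-q['position']));print((s['R']@q['orientation']).round(3))
E
```

```text
t 0.725 pos [0.3141 0.2692 0.2763] F [ 0.68  0.13 -0.42] w -0.0
shift [-259.2  238.5   -3.4]
rz -0.05 tilt [-0.   -0.05]
265.67834548982114 cam in tool [ 0.00240245 -0.07160261 -0.14263586]
[[ 1.    -0.006 -0.003]
 [ 0.005  0.964 -0.266]
 [ 0.004  0.266  0.964]]
```

Call:
servo_tool --deltas '[[[0,0,0],[-36,46,12],0],[[0,0,0],[-72,92,24],0],[[0,0,0],[-108,138,36],0],[[0,0,0],[-144,185,48],0],[[0,0,0],[-180,232,60],0]]'

```text
time: 1.4
position: [0.5116, 0.0415, 0.2171]
orientation: [[0.193, 0.981, 0.001], [0.981, -0.193, -0.003], [-0.003, 0.002, -1.0]]
contact_force: [-0.1, 1.5, -0.3]
gripper_width: -0.0001
```

Call:
servo_tool --deltas '[[[0,0,0],[-25,31,18],0],[[0,0,0],[-50,62,35],0],[[0,0,0],[-72,92,45],0],[[0,0,0],[-72,92,45],0],[[0,0,0],[-72,92,45],0]]'

```text
time: 2.02
position: [0.5876, -0.0464, 0.1724]
orientation: [[0.192, 0.981, 0.0], [0.981, -0.192, -0.003], [-0.003, 0.001, -1.0]]
contact_force: [0.2, -1.1, -0.2]
gripper_width: -0.0
```

```bash
python3 - <<'E'
from h import *
import pickle
to([.586,-.04,.17],np.pi/2-.187)
s=shot('wrist','w1.png');pickle.dump(s,open('w1.pkl','wb'))
E
```

```text
t 2.025 pos [ 0.5876 -0.0464  0.1724] F [ 0.18 -1.1  -0.21] w -0.0
shift [ 6.  -2.8  2.4]
rz -0.38 tilt [ 0.03 -0.16]
```

View pics/w1.png

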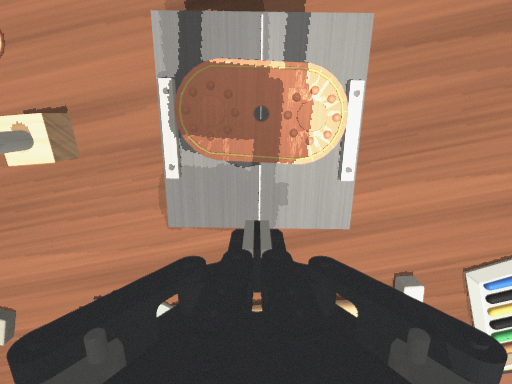

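The wrist view (robot side at the top) shows the stage corners near (152,11), (373,14), (351,229) and (168,226). The plaque hole is at (261,113) and the knob is at the left edge, about (15,140). Now for accurate values.

```bash
cat >> h.py <<'E'
def clean(m): return cv2.morphologyEx(m.astype(np.uint8),cv2.MORPH_OPEN,np.ones((3,3)))
def plaq(s,S=None,zt=.0445):
    "plaque pose from copper contour: straight long edges + hole, in stage frame if S=(x,y,yaw)"
    hsv=cv2.cvtColor(s['im'],cv2.COLOR_BGR2HSV)
    m=clean((hsv[...,1]>95)&(hsv[...,2]>60))
    cx,cy,yaw=S
    A=np.array([[np.cos(yaw),-np.sin(yaw)],[np.sin(yaw),np.cos(yaw)]])
    mask=np.zeros_like(m)
    poly=np.array([proj(s,list(A@[x,y]+[cx,cy])+[.035]) for x,y in[(-.105,-.084),(.105,-.084),(.105,.084),(-.105,.084)]])
    cv2.fillConvexPoly(mask,poly.astype(int),1)
    m=cv2.morphologyEx(m*mask,cv2.MORPH_CLOSE,np.ones((3,3)))
    C=max(cv2.findContours(m,cv2.RETR_EXTERNAL,cv2.CHAIN_APPROX_NONE)[0],key=cv2.contourArea)
    W=np.array([ray(s,u,v,zt)[:2] for u,v in C[:,0]+0.0])
    Q=(W-[cx,cy])@A
    m_=Q[np.abs(Q[:,1])<.03]; mid=np.median(Q[:,0]); out=[]
    for side in(-1,1):
        e=m_[(m_[:,0]-(Q[:,0].max()+Q[:,0].min())/2)*side>0]
        for _ in range(4):
            p=np.polyfit(e[:,1],e[:,0],1); r=np.abs(e[:,0]-np.polyval(p,e[:,1])); e=e[r<max(.0012,1.5*np.median(r))]
        out.append(p); print('edge',side,'x0 %.1f mm  yaw %.4f n=%d'%(p[1]*1e3,-np.arctan(p[0]),len(e)))
    print('centre x %.1f width %.1f y ext %.1f %.1f'%((out[0][1]+out[1][1])*500,(out[1][1]-out[0][1])*1e3,Q[:,1].min()*1e3,Q[:,1].max()*1e3))
    return m
def hole(s,S,u,v,r=14,z=.0445):
    g=cv2.cvtColor(s['im'],cv2.COLOR_BGR2GRAY);u0,v0=int(u),int(v)
    p=g[v0-r:v0+r+1,u0-r:u0+r+1];t=cv2.threshold(p,0,255,cv2.THRESH_OTSU)[0];print('thr',t)
    n,l,st,ce=cv2.connectedComponentsWithStats((p<t*.8).astype(np.uint8))
    k=min(range(1,n),key=lambda i:np.hypot(*(ce[i]-r))-.0*st[i,4]) 
    c=ce[k]+[u0-r,v0-r]; X=ray(s,*c,z)[:2]; a=S[2]
    d=np.array([[np.cos(a),np.sin(a)],[-np.sin(a),np.cos(a)]])@(X-S[:2]); print('hole px',c.round(1),'area',st[k,4],'stage frame mm',(d*1e3).round(1))
E
python3 - <<'E'
from h import *
import pickle
s=pickle.load(open('w1.pkl','rb'));im=s['im']
hsv=cv2.cvtColor(im,cv2.COLOR_BGR2HSV)
m=(hsv[...,1]<60).astype(np.uint8); m[231:]=0;m[:,:140]=0;m[:,385:]=0
# edges from row/column extremes
L=[];Rr=[];N=[];F=[]
for v in range(25,215):
    c=np.where(m[v])[0]
    if len(c)>20: L.append((c[0],v));Rr.append((c[-1]+1,v))
for u in range(175,345):
    c=np.where(m[:215 if 0 else 231,u])[0]
    if len(c)>20: N.append((u,c[0]))
    if (u<225 or u>285) and len(c)>20: F.append((u,c[-1]+1))
def fit(P,axis):
    W=np.array([ray(s,u,v,.03)[:2] for u,v in P])
    l=W.copy()
    for _ in range(6):
        vx,vy,x,y=cv2.fitLine(l.astype(np.float32),cv2.DIST_HUBER,0,.001,.001).ravel()
        r=np.abs((W-[x,y])@[-vy,vx]); l=W[r<max(.0008,np.median(r)*1.5)]
    d=np.array([vx,vy]); 
    if d@axis<0:d=-d
    print(np.arctan2(d[1],d[0]).round(4),(x,y),len(l),len(W)); return d,np.array([x,y],float)
ex=np.array([.98,-.187]);ey=np.array([.187,.98])
l,r,n,f=fit(L,ex),fit(Rr,ex),fit(N,ey),fit(F,ey)
def X(a,b):
    k=np.linalg.solve(np.c_[a[0],-b[0]],b[1]-a[1]);return a[1]+k[0]*a[0]
c=np.array([X(l,n),X(r,n),X(r,f),X(l,f)]);print(c,np.linalg.norm(np.roll(c,-1,0)-c,axis=1))
yaw=np.mean([np.arctan2(d[1],d[0]) for d in(l[0],r[0])]+[np.arctan2(-d[0],d[1]) for d in(n[0],f[0])])
S=(*c.mean(0),yaw);print('S',S);pickle.dump(S,open('S.pkl','wb'))
# scribed line check: brightest along rows
P=[]
for v in list(range(17,52))+list(range(172,215)):
    seg=im[v,250:275].astype(int).sum(1);P.append((250+seg.argmax()+.5,v+.5))
d,p=fit(P,ex); print('line offset from centre mm',(p-c.mean(0))@[-d[1],d[0]]*1e3)
plaq(s,S);hole(s,S,261,113)
hole(s,S,261,113,z=.0445)
print('knob',ray(s,15,140,.084))
E
```

```text
-0.2056 (np.float32(0.5375442), np.float32(-0.14048514)) 190 190
-0.205 (np.float32(0.5498526), np.float32(0.07136668)) 190 190
1.367 (np.float32(0.4348665), np.float32(0.008869111)) 170 170
1.3624 (np.float32(0.64690584), np.float32(-0.0524964)) 109 109
[[ 0.40951373 -0.11378272]
 [ 0.45199033  0.09171098]
 [ 0.66790718  0.04682467]
 [ 0.62446736 -0.1586141 ]] [0.20983785 0.22053315 0.2099812  0.21957895]
S (np.float64(0.5384696483371468), np.float64(-0.03346529093902549), np.float32(-0.20569928))
-0.2038 (np.float32(0.51442444), np.float32(-0.028663142)) 78 78
line offset from centre mm -0.1643375163255182
edge -1 x0 -65.2 mm  yaw -0.0594 n=40
edge 1 x0 29.2 mm  yaw -0.0271 n=58
centre x -18.0 width 94.5 y ext -82.2 54.3
thr 93.0
hole px [263.8 114.5] area 4 stage frame mm [-17.    2.7]
thr 93.0
hole px [263.8 114.5] area 4 stage frame mm [-17.    2.7]
knob [ 0.50173208 -0.24226792  0.084     ]
```

```bash
sed -i "s/m=clean((hsv.*/b=s['im'].astype(int); m=clean((b[...,2]-b[...,0]>0.25*b[...,2])\&(b[...,2]>40))/; s/(p<t\*.8)/(p<t*.75)/; s/key=lambda i:.*/key=lambda i:-st[i,4])/" h.py
python3 - <<'E'
from h import *
import pickle
s=pickle.load(open('w1.pkl','rb'));S=pickle.load(open('S.pkl','rb'))
m=plaq(s,S);hole(s,S,261,113,11)
o=s['im'].copy();o[m>0]=o[m>0]//2+[60,0,0]
cv2.imwrite('pics/m.png',np.vstack([cv2.resize(o[:240,130:390],None,fx=2,fy=2)]))
E
```

```text
edge -1 x0 -65.7 mm  yaw -0.0368 n=64
edge 1 x0 29.6 mm  yaw -0.0327 n=58
centre x -18.1 width 95.3 y ext -82.2 81.1
thr 92.0Traceback (most recent call last):
  File "<stdin>", line 4, in <module>
  File "h.py", line 46, in hole
    k=min(range(1,n),key=lambda i:-st[i,4])
ValueError: min() iterable argument is empty
```

Call:
servo_tool --deltas '[[[0,0,0.7],[0,-40,10],40],[[0,0,0.7],[1,-80,25],40],[[0,0,0.7],[2.6,-120,45],40],[[0,0,0.7],[2.6,-145,65],40],[[0,0,0.7],[2.6,-146,72],40]]'

```text
time: 2.7
position: [0.4432, -0.0147, 0.1005]
orientation: [[0.203, 0.979, 0.0], [0.979, -0.203, -0.003], [-0.003, 0.001, -1.0]]
contact_force: [0.7, -0.2, -0.0]
gripper_width: 0.04
```

```bash
cat >> h.py <<'E'
import pickle,os
def st(x=None,y=None,z=None,yaw=0.):
    "state in stage frame (mm); shift to a stage-frame target"
    S=pickle.load(open('S.pkl','rb'));s=manip.state();a=S[2];B=np.array([[np.cos(a),np.sin(a)],[-np.sin(a),np.cos(a)]])
    p=B@(s['position'][:2]-S[:2])*1e3;F=B@s['contact_force'][:2]
    print('t %.2f stage xyz'%s['time'],p.round(2),(s['position'][2]*1e3).round(2),'F',F.round(2),s['contact_force'][2].round(2),'w %.1f'%(s['gripper_width']*1e3))
    if x is not None: to(list(B.T@[x/1e3,y/1e3]+S[:2])+[z/1e3],np.pi/2+a+yaw)
E
python3 - <<'E'
from h import *
st(-95,0,34)
E
```

```text
t 2.70 stage xyz [-97.11  -1.07] 100.52 F [ 0.77 -0.08] -0.03 w 40.0
t 2.7 pos [ 0.4432 -0.0147  0.1005] F [ 0.73 -0.24 -0.03] w 40.0
shift [ 1.2  2.1 66.5]
rz 0.09 tilt [ 0.01 -0.15]
```

Call:
servo_tool --deltas '[[[0,0,0],[1,1,25],40],[[0,0,0],[1,1,48],40],[[0,0,0],[1,1,60],40],[[0,0,0],[1,1,65.5],40],[[0,0,0],[1,1,65.5],40]]'

```text
time: 3.32
position: [0.4448, -0.0141, 0.0353]
orientation: [[0.203, 0.979, 0.001], [0.979, -0.203, -0.003], [-0.003, 0.001, -1.0]]
contact_force: [-0.8, -0.2, -0.4]
gripper_width: 0.0401
```

```bash
python3 - <<'E'
from h import *
st(-77,0,35)
s=shot('wrist','w2.png')
E
```

```text
t 3.33 stage xyz [-95.66  -0.19] 35.26 F [-0.71 -0.32] -0.41 w 40.1
t 3.325 pos [ 0.4448 -0.0141  0.0353] F [-0.76 -0.17 -0.41] w 40.1
shift [ 0.2 18.7  0.3]
rz 0.09 tilt [ 0.04 -0.16]
```

View pics/w2.png

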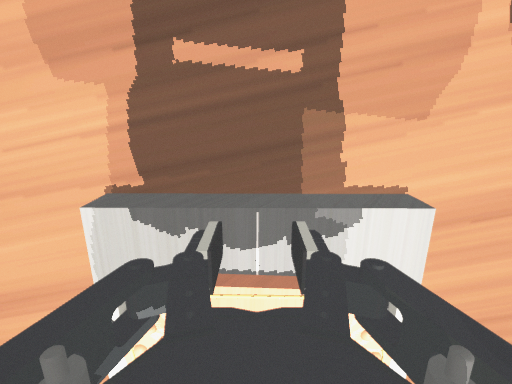

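The fingers at (208,240) and (305,240) straddle the centre line on the near side, clear of the plaque. Near tap next.

Call:
servo_tool --deltas '[[[0,0,0],[0,8,0.5],40],[[0,0,0],[0,14,0.5],40],[[0,0,0],[0,17,0.5],40],[[0,0,0],[0,20,0.5],40],[[0,0,0],[0,23,0.5],40]]'

```text
time: 4.0
position: [0.4663, -0.0188, 0.0348]
orientation: [[0.203, 0.979, -0.002], [0.979, -0.203, -0.003], [-0.003, -0.001, -1.0]]
contact_force: [-6.6, -3.0, 2.1]
gripper_width: 0.0397
```

```bash
python3 - <<'E'
from h import *
st(-58,0,35)
E
```

```text
t 4.00 stage xyz [-73.6   -0.34] 34.82 F [-5.89 -4.3 ] 2.14 w 39.7
t 4.0 pos [ 0.4663 -0.0188  0.0348] F [-6.65 -3.01  2.14] w 39.7
shift [ 0.3 15.6 -0.2]
rz 0.1 tilt [-0.09 -0.15]
```

Call:
servo_tool --deltas '[[[0,0,0],[0,2,0],40],[[0,0,0],[0,4,0],40],[[0,0,0],[0,6,0],40],[[0,0,0],[0,8,0],40],[[0,0,0],[0,9,0],40]]'

```text
time: 4.62
position: [0.474, -0.0204, 0.0346]
orientation: [[0.202, 0.979, -0.005], [0.979, -0.202, -0.002], [-0.003, -0.004, -1.0]]
contact_force: [-6.2, -1.5, 3.7]
gripper_width: 0.04
```

```bash
python3 - <<'E'
from h import *
st(-58,0,35)
E
```

```text
t 4.62 stage xyz [-65.83  -0.37] 34.64 F [-5.74 -2.7 ] 3.73 w 40.0
t 4.625 pos [ 0.474  -0.0204  0.0346] F [-6.17 -1.47  3.73] w 40.0
shift [ 0.4  7.8 -0.4]
rz 0.11 tilt [-0.27 -0.13]
```

Call:
servo_tool --deltas '[[[0,0,0],[0,2,-0.3],40],[[0,0,0],[0,4,-0.4],40],[[0,0,0],[0,6,-0.4],40],[[0,0,0],[0,7.5,-0.4],40],[[0,0,0],[0,8,-0.4],40]]'

```text
time: 5.25
position: [0.481, -0.0218, 0.0348]
orientation: [[0.202, 0.979, -0.007], [0.979, -0.202, -0.002], [-0.003, -0.006, -1.0]]
contact_force: [-5.1, -0.1, 0.7]
gripper_width: 0.0399
```

```bash
python3 - <<'E'
from h import *
st(-58,0,35)
E
```

```text
t 5.25 stage xyz [-58.67  -0.37] 34.79 F [-4.98 -1.14] 0.67 w 39.9
t 5.25 pos [ 0.481  -0.0218  0.0348] F [-5.11 -0.1   0.67] w 39.9
shift [ 0.4  0.7 -0.2]
rz 0.12 tilt [-0.4  -0.11]
```

Call:
servo_tool --deltas '[[[0,0,0],[0,-12,0],40],[[0,0,0],[0,-14,-50],40],[[0,0,0],[0,0,-100],40],[[0,0,0],[0,55,-115],40],[[0,0,0],[0,110,-115],40]]'

```text
time: 5.88
position: [0.5913, -0.0441, 0.1513]
orientation: [[0.202, 0.979, -0.002], [0.979, -0.202, -0.003], [-0.003, -0.002, -1.0]]
contact_force: [0.4, -1.5, 0.3]
gripper_width: 0.04
```

Call:
servo_tool --deltas '[[[0.2,0,0],[0,25,0],40],[[0.2,0,0],[0,48,0],40],[[0.2,0,0],[0,48,0],40],[[0.2,0,0],[0,48,0],40],[[0.2,0,0],[0,48,0],40]]'

```text
time: 6.5
position: [0.6375, -0.0535, 0.1515]
orientation: [[0.202, 0.979, -0.006], [0.979, -0.202, -0.002], [-0.003, -0.005, -1.0]]
contact_force: [-0.7, -0.1, -0.1]
gripper_width: 0.0398
```

```bash
cat > chk.py <<'E'
from h import *
import sys
st(*[float(v) for v in sys.argv[1:4]])
S=pickle.load(open('S.pkl','rb'));s=shot('wrist','w%.0f.png'%(manip.state()['time']*100));pickle.dump(s,open('last.pkl','wb'))
m=plaq(s,S)
b=s['im'].astype(int);raw=(b[...,2]-b[...,0]>0.25*b[...,2])&(b[...,2]>25)
C=max(cv2.findContours(m,0,1)[0],key=cv2.contourArea);f=np.zeros_like(m);cv2.drawContours(f,[C],-1,1,-1)
f=cv2.erode(f,np.ones((9,9)))
n,l,sta,ce=cv2.connectedComponentsWithStats(((~raw)&(f>0)).astype(np.uint8))
a=S[2];B=np.array([[np.cos(a),np.sin(a)],[-np.sin(a),np.cos(a)]])
for k in range(1,n):
    if sta[k,4]>60: print('hole',ce[k].round(1),sta[k],(B@(ray(s,*ce[k],.0445)[:2]-S[:2])*1e3).round(1))
o=s['im'].copy();o[cv2.morphologyEx(m,cv2.MORPH_GRADIENT,np.ones((2,2)))>0]=(255,0,0);cv2.imwrite('pics/ov.png',o)
E
python3 chk.py 95 0 35
```

```text
t 6.50 stage xyz [101.08   0.58] 151.48 F [-0.63 -0.26] -0.14 w 39.8
t 6.5 pos [ 0.6375 -0.0535  0.1515] F [-0.67 -0.12 -0.14] w 39.8
shift [ -0.2  -5.5 116.5]
rz 0.14 tilt [-0.33 -0.12]
edge -1 x0 -46.7 mm  yaw 0.0043 n=72
edge 1 x0 48.3 mm  yaw -0.0002 n=65
centre x 0.8 width 95.0 y ext -81.6 81.4
hole [257.7  77.9] [250  70  16  16 192] [1.8 0.4]
hole [323.3  98.9] [315  93  21  15 108] [19.1 59.1]
```

View pics/ov.png

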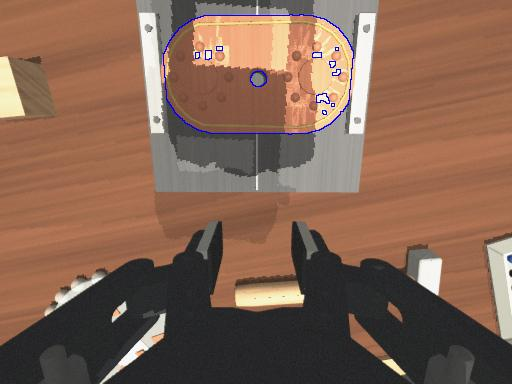

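The overlay shows the plaque nearly centred, with its hole at (258,78), about 0.8 to 1 mm beyond the mark, and practically square. Far tap next.

Call:
servo_tool --deltas '[[[0,0,0],[0,-5,30],40],[[0,0,0],[0,-10,70],40],[[0,0,0],[0,-15,102],40],[[0,0,0],[0,-18,115],40],[[0,0,0],[0,-20,116],40]]'

```text
time: 7.18
position: [0.6173, -0.0498, 0.0357]
orientation: [[0.202, 0.979, -0.006], [0.979, -0.202, -0.002], [-0.003, -0.005, -1.0]]
contact_force: [0.4, -0.7, 0.3]
gripper_width: 0.0399
```

```bash
python3 - <<'E'
from h import *
st(59.5,0,35)
E
```

```text
t 7.17 stage xyz [80.52  0.1 ] 35.74 F [ 0.5  -0.57] 0.3 w 39.9
t 7.175 pos [ 0.6173 -0.0498  0.0357] F [ 0.37 -0.66  0.3 ] w 39.9
shift [ -0.  -21.    0.8]
rz 0.14 tilt [-0.33 -0.12]
```

Call:
servo_tool --deltas '[[[0.2,0,0],[0,-8,0.5],40],[[0.2,0,0],[0,-14,0.5],40],[[0.2,0,0],[0,-17,0.5],40],[[0.2,0,0],[0,-19,0.5],40],[[0.2,0,0],[0,-20.5,0.5],40]]'

```text
time: 7.8
position: [0.5973, -0.0457, 0.0355]
orientation: [[0.202, 0.979, -0.009], [0.979, -0.202, -0.002], [-0.003, -0.008, -1.0]]
contact_force: [-0.6, -0.1, 0.2]
gripper_width: 0.0396
```

```bash
python3 - <<'E'
from h import *
st(59.5,0,35)
E
```

```text
t 7.80 stage xyz [6.004e+01 5.000e-02] 35.47 F [-0.52 -0.22] 0.22 w 39.6
t 7.8 pos [ 0.5973 -0.0457  0.0355] F [-0.56 -0.11  0.22] w 39.6
shift [-0.  -0.5  0.5]
rz 0.14 tilt [-0.51 -0.09]
```

Call:
servo_tool --deltas '[[[0,0,0],[0,-0.4,0.3],40],[[0,0,0],[0,-0.7,0.3],40],[[0,0,0],[0,-1,0.3],40],[[0,0,0],[0,-1,0.3],40],[[0,0,0],[0,-1,0.3],40]]'

```text
time: 8.43
position: [0.5966, -0.0455, 0.0353]
orientation: [[0.202, 0.979, -0.008], [0.979, -0.202, -0.002], [-0.003, -0.008, -1.0]]
contact_force: [2.1, -0.2, -0.7]
gripper_width: 0.0399
```

```bash
python3 - <<'E'
from h import *
st(59.5,0,35)
E
```

```text
t 8.43 stage xyz [5.935e+01 4.000e-02] 35.25 F [2.15 0.2 ] -0.68 w 39.9
t 8.425 pos [ 0.5966 -0.0455  0.0353] F [ 2.15 -0.25 -0.68] w 39.9
shift [-0.   0.1  0.3]
rz 0.13 tilt [-0.47 -0.1 ]
```

Call:
servo_tool --deltas '[[[0,0,0],[0,-0.5,0.2],40],[[0,0,0],[0,-0.9,0.2],40],[[0,0,0],[0,-1.2,0.2],40],[[0,0,0],[0,-1.4,0.2],40],[[0,0,0],[0,-1.4,0.2],40]]'

```text
time: 9.05
position: [0.5952, -0.0453, 0.0351]
orientation: [[0.202, 0.979, -0.008], [0.979, -0.202, -0.002], [-0.003, -0.008, -1.0]]
contact_force: [1.8, -0.1, -0.6]
gripper_width: 0.0397
```

```bash
python3 - <<'E'
from h import *
st(58.7,0,35)
E
```

```text
t 9.05 stage xyz [ 5.8e+01 -1.0e-02] 35.11 F [1.83 0.26] -0.55 w 39.7
t 9.05 pos [ 0.5952 -0.0453  0.0351] F [ 1.85 -0.12 -0.55] w 39.7
shift [0.  0.7 0.1]
rz 0.13 tilt [-0.46 -0.1 ]
```

Call:
servo_tool --deltas '[[[-0.5,0,0],[0,12,0],40],[[-0.5,0,0],[0,14,-30],40],[[-0.5,0,0],[0,14,-80],40],[[-0.5,0,0],[0,14,-115],40],[[-0.5,0,0],[0,14,-115],40]]'

```text
time: 9.68
position: [0.611, -0.0481, 0.1526]
orientation: [[0.202, 0.979, 0.005], [0.979, -0.202, -0.005], [-0.004, 0.006, -1.0]]
contact_force: [-0.5, 0.2, -1.1]
gripper_width: 0.0401
```

```bash
python3 chk.py -77 0 35
```

```text
t 9.68 stage xyz [74.03  0.46] 152.64 F [-0.49  0.06] -1.13 w 40.1
t 9.675 pos [ 0.611  -0.0481  0.1526] F [-0.46  0.16 -1.13] w 40.1
shift [   0.3 -151.7  116.7]
rz 0.14 tilt [ 0.29 -0.27]
edge -1 x0 -48.5 mm  yaw 0.0017 n=70
edge 1 x0 46.6 mm  yaw 0.0029 n=63
centre x -1.0 width 95.1 y ext -81.9 81.1
hole [322.1  79. ] [314  66  15  24 111] [-23.3  56.7]
hole [257.8 106.2] [251  99  15  16 190] [-0.4  0.4]
```

View pics/ov.png

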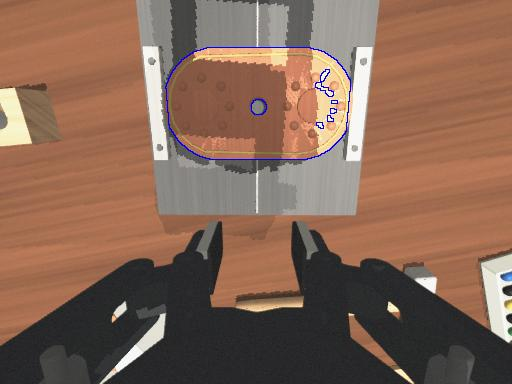

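```bash
cat > strips.py <<'E'
from h import *
s=pickle.load(open('last.pkl','rb'));S=pickle.load(open('S.pkl','rb'));a=S[2];B=np.array([[np.cos(a),np.sin(a)],[-np.sin(a),np.cos(a)]])
g=s['im'].min(2)
for y in(-.093,.093):
  for e in(-.05,.05):
    X=[]
    for dy in(-.003,-.0015,0,.0015,.003):
      xs=np.arange(-.012,.012,.0002)
      v=[];
      for x in xs:
        u=proj(s,list(B.T@[e+x,y+dy]+S[:2])+[.04])-.5   # corner convention -> sample coords
        v.append(cv2.getRectSubPix(g,(1,1),(float(u[0]),float(u[1])))[0,0])
      gr=np.abs(np.gradient(cv2.GaussianBlur(np.array(v,float).reshape(-1,1),(1,9),0).ravel()));X.append((e+xs[gr.argmax()])*1e3)
    print(y,e,np.round(X,1))
# far stage edge
E
python3 strips.py
```

```text
-0.093 -0.05 [-49.8 -49.8 -41.4 -49.6 -39.6]
-0.093 0.05 [49.6 49.6 40.8 49.6 49.6]
0.093 -0.05 [-49.6 -49.6 -49.6 -49.6 -49.6]
0.093 0.05 [50.  40.4 41.2 50.  50. ]
```

```bash
cat > pe.py <<'E'
from h import *
s=pickle.load(open('last.pkl','rb'));S=pickle.load(open('S.pkl','rb'));a=S[2];B=np.array([[np.cos(a),np.sin(a)],[-np.sin(a),np.cos(a)]])
im=s['im'].astype(np.float32);g=((im[...,2]-im[...,0])/(im[...,2]+20)).astype(np.float32)
E=[]
for e in(-.048,.048):
  P=[]
  for y in np.arange(-.032,.0321,.002):
    xs=np.arange(-.008,.008,.0002);v=[]
    for x in xs:
      u=proj(s,list(B.T@[e+x,y]+S[:2])+[.0445])-.5
      v.append(cv2.getRectSubPix(g,(1,1),(float(u[0]),float(u[1])))[0,0])
    v=np.array(v); lo,hi=v[:15].mean(),v[-15:].mean(); P.append((y,e+xs[np.abs(v-(lo+hi)/2).argmin()]))
  P=np.array(P)
  for _ in range(3):
    p=np.polyfit(P[:,0],P[:,1],1);r=np.abs(P[:,1]-np.polyval(p,P[:,0]));P=P[r<max(.0005,2*np.median(r))]
  print('edge x0 %.2f yaw %.4f n %d'%(p[1]*1e3,-p[0],len(P)));E.append(p[1]*1e3)
print('centre %.2f width %.2f'%(sum(E)/2,E[1]-E[0]))
E
python3 pe.py
```

```text
edge x0 -48.45 yaw 0.0031 n 33
edge x0 47.75 yaw 0.0029 n 33
centre -0.35 width 96.21
```

Gradient fit of both edges: the plaque centre is 0.35 mm off, yaw 0.003 rad and width 96.2 mm (known 96). The fingers are clear, so that will do. On to the pin.

Call:
servo_tool --deltas '[[[0,0,0],[-40,0,-20],50],[[0,0,0],[-85,0,-35],50],[[0,0,0],[-130,0,-35],50],[[0,0,0],[-175,0,-35],50],[[0,0,0],[-212,0,-35],50]]'

```text
time: 10.35
position: [0.5664, -0.2569, 0.1844]
orientation: [[0.203, 0.979, -0.001], [0.979, -0.203, -0.002], [-0.002, -0.001, -1.0]]
contact_force: [1.1, -1.0, -0.5]
gripper_width: 0.0501
```

Call:
servo_tool --deltas '[[[0,0,0],[-24,0,0],50],[[0,0,0],[-24,0,0],50],[[0,0,0],[-24,0,0],50],[[0,0,0],[-24,0,0],50],[[0,0,0],[-24,0,0],50]]'

```text
time: 10.98
position: [0.5617, -0.2796, 0.1845]
orientation: [[0.202, 0.979, -0.002], [0.979, -0.202, -0.002], [-0.002, -0.001, -1.0]]
contact_force: [-0.1, -0.3, -0.7]
gripper_width: 0.0504
```

```bash
python3 - <<'E'
from h import *
st(75,-237,190)
s=shot('wrist','w5.png');pickle.dump(s,open('w5.pkl','wb'))
print(proj(s,[.498,-.267,.084]))
t=shot('top');pickle.dump(t,open('t5.pkl','wb'))
E
```

```text
t 10.97 stage xyz [  73.07 -236.22] 184.47 F [ 0.02 -0.35] -0.73 w 50.4
t 10.975 pos [ 0.5617 -0.2796  0.1845] F [-0.06 -0.35 -0.73] w 50.4
shift [-0.8  1.9 -5.5]
rz 0.15 tilt [-0.09 -0.1 ]
[256.88661212 118.00500501]
```

View pics/w5.png

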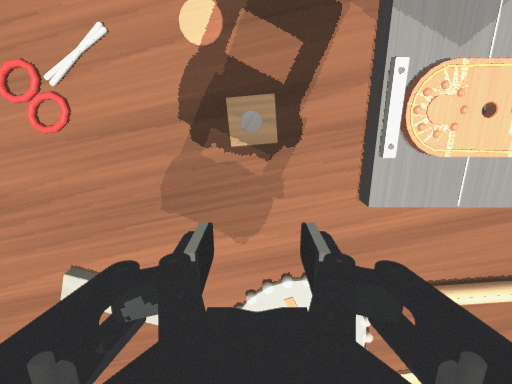

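Knob seen from above at (251,121) on the wooden stand (226–278, 93–147).

```bash
python3 - <<'E'
from h import *
s=pickle.load(open('w5.pkl','rb'));im=s['im'].astype(int)[85:155,215:290]
m=((im[...,2]-im[...,0])<0.2*im[...,2]+3).astype(np.uint8);m=cv2.morphologyEx(m,cv2.MORPH_OPEN,np.ones((5,5)))
n,l,sta,ce=cv2.connectedComponentsWithStats(m)
for k in range(1,n):
    if sta[k,4]>100: print(sta[k],ce[k]+[215.5,85.5])
k=max(range(1,n),key=lambda k:sta[k,4] if 150<sta[k,4]<800 else 0);c=ce[k]+[215.5,85.5]
X=ray(s,*c,.084);print('knob',X,'r mm',np.sqrt(sta[k,4]/np.pi)/s['fx']*(.327-.084)*1e3)
to([X[0],X[1],.10],np.pi/2-.2057)
E
```

```text
[ 26  26  21  21 375] [251.37733333 121.48933333]
knob [ 0.49994313 -0.27239538  0.084     ] r mm 9.992883241741163
t 11.075 pos [ 0.5617 -0.2799  0.1845] F [ 0.81 -1.4  -0.69] w 50.0
shift [ -4.9 -61.9  84.6]
rz 0.13 tilt [-0.08 -0.11]
```

Call:
servo_tool --deltas '[[[0,0,0],[-2,-25,20],50],[[0,0,0],[-5,-50,40],50],[[0,0,0],[-5,-62,60],50],[[0,0,0],[-5,-62,75],50],[[0,0,0],[-5,-62,85],50]]'

```text
time: 11.7
position: [0.5003, -0.2725, 0.0991]
orientation: [[0.202, 0.979, -0.001], [0.979, -0.202, -0.002], [-0.002, -0.001, -1.0]]
contact_force: [-0.2, -0.4, 0.4]
gripper_width: 0.05
```

```bash
python3 - <<'E'
from h import *
to([.49994,-.2724,.047],np.pi/2-.2057)
E
```

```text
t 11.7 pos [ 0.5003 -0.2725  0.0991] F [-0.16 -0.38  0.43] w 50.0
shift [ 0.2 -0.4 52.1]
rz 0.14 tilt [-0.07 -0.11]
```

Call:
servo_tool --deltas '[[[0,0,0],[0,0,25],50],[[0,0,0],[0,0,42],50],[[0,0,0],[0,0,52],50],[[0,0,0],[0,0,52],40],[[0,0,0],[0,0,52],30]]'

```text
time: 12.32
position: [0.5007, -0.2729, 0.0477]
orientation: [[0.202, 0.979, -0.0], [0.979, -0.202, -0.003], [-0.003, 0.0, -1.0]]
contact_force: [-0.3, -0.2, 0.2]
gripper_width: 0.0298
```

Call:
servo_tool --deltas '[[[0,0,0],[0,0,0],22],[[0,0,0],[0,0,0],14],[[0,0,0],[0,0,0],10],[[0,0,0],[0,0,0],10],[[0,0,0],[0,0,0],10]]'

```text
time: 12.95
position: [0.5011, -0.2732, 0.0485]
orientation: [[0.202, 0.979, 0.001], [0.979, -0.202, -0.004], [-0.004, 0.002, -1.0]]
contact_force: [-1.3, 0.1, 5.4]
gripper_width: 0.0177
```

Call:
servo_tool --deltas '[[[0,0,0],[0,0,-10],10],[[0,0,0],[0,0,-30],10],[[0,0,0],[0,0,-55],10],[[0,0,0],[0,0,-80],10],[[0,0,0],[0,0,-85],10]]'

```text
time: 13.58
position: [0.5014, -0.2732, 0.1352]
orientation: [[0.202, 0.979, 0.003], [0.979, -0.202, -0.006], [-0.005, 0.005, -1.0]]
contact_force: [0.5, 0.7, -1.5]
gripper_width: 0.0178
```

```bash
python3 - <<'E'
from h import *
st(0,0,112)
E
```

```text
t 13.57 stage xyz [  12.71 -242.25] 135.24 F [0.37 0.76] -1.54 w 17.8
t 13.575 pos [ 0.5014 -0.2732  0.1352] F [ 0.52  0.66 -1.54] w 17.8
shift [242.4 -12.2  21.9]
rz 0.15 tilt [ 0.2  -0.34]
```

Call:
servo_tool --deltas '[[[0.2,0.3,0],[45,-3,0],10],[[0.2,0.3,0],[95,-6,0],10],[[0.2,0.3,0],[145,-9,0],10],[[0.2,0.3,0],[195,-12,0],10],[[0.2,0.3,0],[235,-12,0],10]]'

```text
time: 14.2
position: [0.5366, -0.0386, 0.1332]
orientation: [[0.201, 0.98, -0.0], [0.98, -0.201, 0.0], [0.0, -0.0, -1.0]]
contact_force: [0.3, -0.7, -0.1]
gripper_width: 0.0177
```

Call:
servo_tool --deltas '[[[0,0,0],[7,0,5],10],[[0,0,0],[7,0,10],10],[[0,0,0],[7,0,12],10],[[0,0,0],[7,0,12],10],[[0,0,0],[7,0,12],10]]'

```text
time: 14.82
position: [0.5381, -0.0324, 0.1214]
orientation: [[0.202, 0.979, -0.0], [0.979, -0.202, 0.0], [0.0, -0.0, -1.0]]
contact_force: [0.2, 0.2, -0.6]
gripper_width: 0.0177
```

```bash
python3 - <<'E'
from h import *
st(0,0,110)
s=shot('wrist','w6.png');pickle.dump(s,open('w6.pkl','wb'));t=shot('top');pickle.dump(t,open('t6.pkl','wb'));q=shot('scene');pickle.dump(q,open('q6.pkl','wb'))
p=proj(q,[.5385,-.0335,.06]).astype(int);print(p)
c=cv2.resize(q['im'][p[1]-75:p[1]+35,p[0]-60:p[0]+60],None,fx=3,fy=3,interpolation=cv2.INTER_CUBIC)
cv2.imwrite('pics/c6.png',np.hstack([cv2.resize(s['im'],(440,330)),c]))
E
```

```text
t 14.82 stage xyz [-0.62  0.95] 121.37 F [0.14 0.28] -0.61 w 17.7
t 14.825 pos [ 0.5381 -0.0324  0.1214] F [ 0.2   0.25 -0.61] w 17.7
shift [-1.   0.6 11.4]
rz 0.13 tilt [-0.01  0.02]
[260 196]
```

View pics/c6.png

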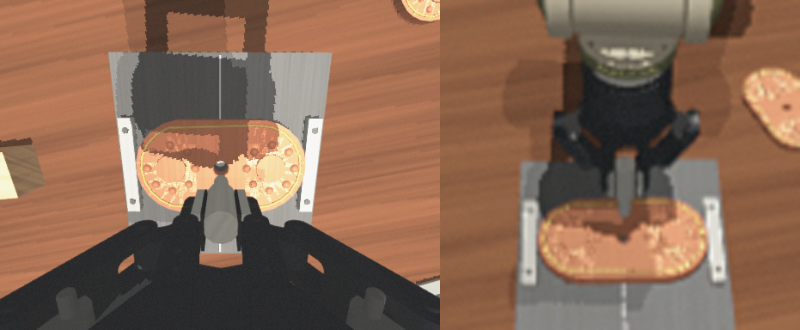

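```bash
python3 - <<'E'
from h import *
s=pickle.load(open('w6.pkl','rb'))
print('tip pred',proj(s,[.5381,-.0324,.0789]),'hole pred top',proj(s,[.5385,-.0335,.0445]),'knob',proj(s,[.5381,-.0324,.135]))
c=s['im'][165:300,200:320];cv2.imwrite('pics/c7.png',cv2.resize(c,None,fx=4.4,fy=4.4,interpolation=cv2.INTER_NEAREST))
E
```

```text
tip pred [257.38741882 209.68891422] hole pred top [256.07933817 196.66932614] knob [257.79807889 245.68736245]
```

View pics/c7.png

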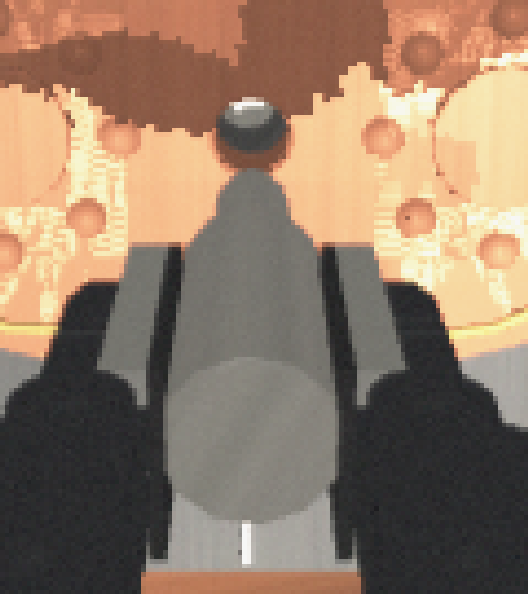

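Call:
servo_tool --deltas '[[[0,0,0],[-0.6,0.4,10],10],[[0,0,0],[-0.6,0.4,22],10],[[0,0,0],[-0.6,0.4,28],10],[[0,0,0],[-0.6,0.4,29],10],[[0,0,0],[-0.6,0.4,29],10]]'

```text
time: 15.6
position: [0.5385, -0.0326, 0.0925]
orientation: [[0.201, 0.98, 0.0], [0.98, -0.201, 0.0], [0.0, 0.0, -1.0]]
contact_force: [0.4, 0.2, -1.1]
gripper_width: 0.0177
```

```bash
python3 - <<'E'
from h import *
st(-.2,.3,80)
E
```

```text
t 15.60 stage xyz [-0.18  0.8 ] 92.47 F [0.34 0.25] -1.12 w 17.7
t 15.6 pos [ 0.5385 -0.0326  0.0925] F [ 0.39  0.17 -1.12] w 17.7
shift [-0.5 -0.  12.5]
rz 0.17 tilt [0.01 0.02]
```

Call:
servo_tool --deltas '[[[0,0,0],[-0.7,0,3],10],[[0,0,0],[-0.7,0,7],10],[[0,0,0],[-0.7,0,11],10],[[0,0,0],[-0.7,0,14],10],[[0,0,0],[-0.7,0,15],10]]'

```text
time: 16.23
position: [0.5382, -0.0333, 0.0772]
orientation: [[0.201, 0.98, -0.0], [0.98, -0.201, 0.0], [0.0, -0.0, -1.0]]
contact_force: [-0.9, -0.0, -1.4]
gripper_width: 0.0178
```

```bash
python3 - <<'E'
from h import *
st(-.2,.3,70)
E
```

```text
t 16.23 stage xyz [-0.27  0.08] 77.22 F [-0.83 -0.22] -1.39 w 17.8
t 16.225 pos [ 0.5382 -0.0333  0.0772] F [-0.86 -0.05 -1.39] w 17.8
shift [0.2 0.1 7.2]
rz 0.17 tilt [-0.01  0.02]
```

Call:
servo_tool --deltas '[[[0,0,0],[0,0,3],10],[[0,0,0],[0,0,6],10],[[0,0,0],[0,0,9],10],[[0,0,0],[0,0,11],10],[[0,0,0],[0,0,11],10]]'

```text
time: 16.85
position: [0.5382, -0.0333, 0.0661]
orientation: [[0.201, 0.98, -0.0], [0.98, -0.201, 0.0], [0.0, -0.001, -1.0]]
contact_force: [-0.1, -0.5, -0.1]
gripper_width: 0.018
```

```bash
python3 - <<'E'
from h import *
st(-.2,.3,60)
E
```

```text
t 16.85 stage xyz [-0.31  0.11] 66.06 F [-0.01 -0.51] -0.07 w 18.0
t 16.85 pos [ 0.5382 -0.0333  0.0661] F [-0.11 -0.5  -0.07] w 18.0
shift [0.2 0.1 6.1]
rz 0.17 tilt [-0.03  0.03]
```

Call:
servo_tool --deltas '[[[0,0,0],[0,0,1],10],[[0,0,0],[0,0,2],10],[[0,0,0],[0,0,3],10],[[0,0,0],[0,0,4],10],[[0,0,0],[0,0,4],10]]'

```text
time: 17.48
position: [0.5383, -0.0334, 0.062]
orientation: [[0.201, 0.98, -0.0], [0.98, -0.201, 0.0], [0.0, -0.0, -1.0]]
contact_force: [0.9, -0.5, -1.3]
gripper_width: 0.0178
```

Call:
servo_tool --deltas '[[[0,0,0],[0,0,0.5],10],[[0,0,0],[0,0,1],10],[[0,0,0],[0,0,1.5],10],[[0,0,0],[0,0,2],10],[[0,0,0],[0,0,2],10]]'

```text
time: 18.1
position: [0.5383, -0.0334, 0.06]
orientation: [[0.201, 0.98, -0.0], [0.98, -0.201, 0.0], [0.0, -0.0, -1.0]]
contact_force: [1.4, -1.2, -0.1]
gripper_width: 0.0174
```

Call:
servo_tool --deltas '[[[0,0,0],[0,0,0.5],10],[[0,0,0],[0,0,1],10],[[0,0,0],[0,0,1.5],10],[[0,0,0],[0,0,2],10],[[0,0,0],[0,0,2],10]]'

```text
time: 18.73
position: [0.5384, -0.0334, 0.058]
orientation: [[0.201, 0.98, -0.0], [0.98, -0.201, 0.0], [0.0, -0.0, -1.0]]
contact_force: [1.5, -0.4, -1.0]
gripper_width: 0.0181
```

Call:
servo_tool --deltas '[[[0,0,0],[0,0,0.5],10],[[0,0,0],[0,0,1],10],[[0,0,0],[0,0,1.5],10],[[0,0,0],[0,0,1.5],10],[[0,0,0],[0,0,1.5],10]]'

```text
time: 19.35
position: [0.5385, -0.0334, 0.0568]
orientation: [[0.201, 0.98, 0.0], [0.98, -0.201, 0.0], [0.0, 0.0, -1.0]]
contact_force: [-0.3, -0.2, 5.7]
gripper_width: 0.0177
```

Call:
servo_tool --deltas '[[[0,0,0],[0,0,0.4],10],[[0,0,0],[0,0,0.4],10],[[0,0,0],[0,0,0.4],10],[[0,0,0],[0,0,0.4],10],[[0,0,0],[0,0,0.4],10]]'

```text
time: 19.98
position: [0.5385, -0.0334, 0.0567]
orientation: [[0.201, 0.98, 0.001], [0.98, -0.201, 0.0], [0.0, 0.001, -1.0]]
contact_force: [-0.3, -0.7, 5.7]
gripper_width: 0.0175
```

```bash
python3 - <<'E'
from h import *
st(-.2,.3,56)
E
```

```text
t 19.98 stage xyz [0.05 0.08] 56.75 F [-0.13 -0.74] 5.66 w 17.5
t 19.975 pos [ 0.5385 -0.0334  0.0567] F [-0.28 -0.7   5.66] w 17.5
shift [ 0.2 -0.2  0.7]
rz 0.17 tilt [0.04 0.01]
```

Call:
servo_tool --deltas '[[[0,0,0],[0,0,0.6],10],[[0,0,0],[0,0,0.6],10],[[0,0,0],[0,0,0.6],10],[[0,0,0],[0,0,0.6],10],[[0,0,0],[0,0,0.6],10]]'

```text
time: 20.6
position: [0.5386, -0.0334, 0.0567]
orientation: [[0.201, 0.98, 0.001], [0.98, -0.201, -0.0], [0.0, 0.001, -1.0]]
contact_force: [-0.3, 0.5, 8.5]
gripper_width: 0.0182
```

Call:
servo_tool --deltas '[[[0,0,0],[0,0,0.6],10],[[0,0,0],[0,0,0.6],10],[[0,0,0],[0,0,0.6],10],[[0,0,0],[0,0,0.6],10],[[0,0,0],[0,0,0.6],10]]'

```text
time: 21.22
position: [0.5386, -0.0334, 0.0567]
orientation: [[0.201, 0.98, 0.002], [0.98, -0.201, -0.0], [0.0, 0.002, -1.0]]
contact_force: [-0.9, -0.2, 8.9]
gripper_width: 0.0177
```

Call:
servo_tool --deltas '[[[0,0,0],[0,0,0.2],10],[[0,0,0],[0,0,0],14],[[0,0,0],[0,0,0],22],[[0,0,0],[0,0,0],30],[[0,0,0],[0,0,0],40]]'

```text
time: 21.85
position: [0.5385, -0.0334, 0.0565]
orientation: [[0.201, 0.98, 0.001], [0.98, -0.201, -0.0], [0.0, 0.001, -1.0]]
contact_force: [0.2, 0.6, 0.1]
gripper_width: 0.0398
```

Call:
servo_tool --deltas '[[[0,0,0],[0,0,0],50],[[0,0,0],[0,0,-8],50],[[0,0,0],[0,0,-35],50],[[0,0,0],[0,0,-70],50],[[0,0,0],[0,0,-100],50]]'

```text
time: 22.48
position: [0.5384, -0.0333, 0.1583]
orientation: [[0.201, 0.98, 0.002], [0.98, -0.201, -0.0], [0.0, 0.002, -1.0]]
contact_force: [0.4, -0.2, 0.2]
gripper_width: 0.05
```

Call:
servo_tool --deltas '[[[0,0,0],[0,30,0],50],[[0,0,0],[0,72,0],50],[[0,0,0],[0,72,0],50],[[0,0,0],[0,72,0],50],[[0,0,0],[0,72,0],50]]'

```text
time: 23.1
position: [0.6082, -0.0475, 0.1588]
orientation: [[0.201, 0.98, 0.002], [0.98, -0.201, -0.0], [0.0, 0.002, -1.0]]
contact_force: [-0.4, -0.3, -0.3]
gripper_width: 0.0499
```

```bash
python3 chk.py 0 0 150; python3 pe.py; python3 - <<'E'
from h import *
s=pickle.load(open('last.pkl','rb'));q=shot('scene')
p=proj(q,[.5385,-.0335,.06]).astype(int)
c=cv2.resize(q['im'][p[1]-55:p[1]+55,p[0]-60:p[0]+60],None,fx=3,fy=3,interpolation=cv2.INTER_CUBIC)
cv2.imwrite('pics/fin.png',np.hstack([cv2.resize(s['im'],(440,330)),c]))
print('knob top pred',proj(s,[.5385,-.0335,.092]))
E
```

```text
t 23.10 stage xyz [71.12  0.46] 158.85 F [-0.34 -0.39] -0.34 w 49.9
t 23.1 pos [ 0.6082 -0.0475  0.1588] F [-0.41 -0.31 -0.34] w 49.9
shift [ -0.2 -71.1   8.7]
rz 0.19 tilt [ 0.11 -0.02]
edge -1 x0 -48.6 mm  yaw 0.0034 n=68
edge 1 x0 47.2 mm  yaw 0.0031 n=61
centre x -0.7 width 95.8 y ext -82.2 81.4
hole [256.6 107.6] [244  94  26  28 543] [-2.7 -0.3]
edge x0 -48.45 yaw 0.0029 n 33
edge x0 48.07 yaw 0.0056 n 33
centre -0.19 width 96.52
knob top pred [257.03237793 109.85294882]
```

View pics/fin.png

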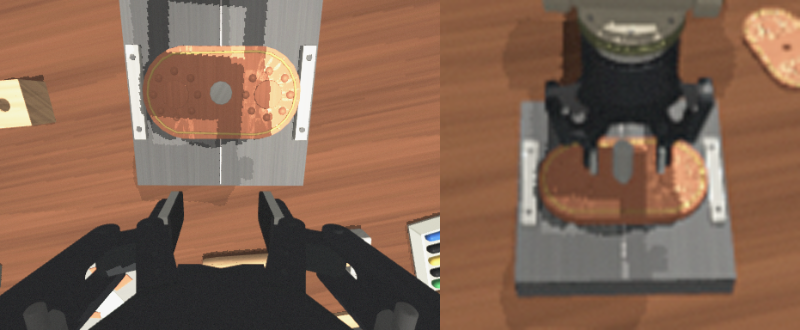

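The pin stands upright in the plaque. Its knob is at the predicted pixel, and the knob centre is about 40 mm above the mark, inside the 38–46 mm range. Handing in.

```bash
python3 -c "
from plant import workorder
print(workorder.sign_off())"
```

```text
the job is handed in; nothing more can be done
None
```

The plaque is square on the stage with the pin pressed home through it, and I handed the job in at about 23 s. No verdict came back.

- **Plaque:** I slid it with one near-edge tap, then one far-edge tap, using both fingers held a little apart, then took them off. The highest push reading was about 7 N, against the 12 N limit. It took only these two taps.
- **Pin:** I lifted it from the right-hand stand and lowered it through the plaque until it met the stop. I pressed with about 5.7 N, then 8.5 to 8.9 N for over half a second, then let go and backed away.
- **Last checks:** The plaque centre was 0.2 to 0.7 mm short of the mark across its width. Its yaw was 0.003 to 0.006 rad. The pin stood upright with the knob centre about 40 mm above the mark, within the 38 to 46 mm expected.
- **Disagreements:**
  - The two ways of finding the plaque's edges differed by about 0.5 mm.
  - The arm's own contact readings put the plaque about 0.6 mm farther toward the near side than the camera did. I trusted the camera, because it sees the plaque and the stage together.
  - The fingers read 17.8 mm on the 20 mm knob, but the hold was firm.
- **Not checked:** I did not measure the bystander objects afterwards. The arm kept well above them, and no contact showed in the force readings.

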